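# Unstack the award pieces into their presentation cases

## Task

On the desk four award pieces stand in one stack: take it apart from the top down, one piece after another, and put each piece into the open presentation case whose foam cutout matches its shape and size, fully home and flat on the cutout's floor. Keep every piece face up, set it down rather than dropping it, and leave the mug and the pile of case lids where they are.

Things in the scene. Friction and masses are not known exactly. Their poses are not given: they have to be found in the camera images.
- small_round: small steel disc with a brass-coloured centre, diameter 28 mm, 16 mm thick, loose, about 80 g; top of the stack, lying on large_round. Origin: centre of its underside, z up.
- large_round: brass disc with a coppery face, diameter 44 mm, 16 mm thick, loose, about 190 g; second from the top, lying on square. Origin: centre of its underside, z up.
- square: square steel block 52 by 52 mm, 16 mm thick, loose, about 300 g; third from the top, lying on plaque, its sides along its x and y. Origin: centre of its underside, z up.
- plaque: dark wooden plaque with a brass face, 80 mm (along its x) by 56 mm (along its y), 16 mm thick, loose, about 350 g; bottom of the stack, on the desk. Origin: centre of its underside, z up.
- case_small: presentation case for small_round: fixed black box 110 (x) by 94 (y) by 24 mm high, filled flush with grey foam; in the foam's middle one cutout, 8 mm deep with a white liner on its floor: round, diameter 33 mm. The cutout's axes are the box's. Origin: centre of the box's underside, straight below the cutout's centre; z up; the foam's top is 24 mm and the cutout's floor 16 mm above the origin
- case_large: presentation case for large_round: fixed black box 110 (x) by 94 (y) by 24 mm high, filled flush with grey foam; in the foam's middle one cutout, 8 mm deep with a white liner on its floor: round, diameter 49 mm. The cutout's axes are the box's. Origin: centre of the box's underside, straight below the cutout's centre; z up; the foam's top is 24 mm and the cutout's floor 16 mm above the origin
- case_square: presentation case for square: fixed black box 110 (x) by 94 (y) by 24 mm high, filled flush with grey foam; in the foam's middle one cutout, 8 mm deep with a white liner on its floor: square, 57 by 57 mm. The cutout's axes are the box's. Origin: centre of the box's underside, straight below the cutout's centre; z up; the foam's top is 24 mm and the cutout's floor 16 mm above the origin
- case_plaque: presentation case for plaque: fixed black box 110 (x) by 94 (y) by 24 mm high, filled flush with grey foam; in the foam's middle one cutout, 8 mm deep with a white liner on its floor: oblong, 85 mm along x by 61 mm along y. The cutout's axes are the box's. Origin: centre of the box's underside, straight below the cutout's centre; z up; the foam's top is 24 mm and the cutout's floor 16 mm above the origin
- mug: bystander: white mug, 80 mm wide, 90 mm high, with a handle to its +y, loose. Origin: centre of its underside
- lids: bystander: pile of three black case lids, 110 by 94 by 42 mm, loose. Origin: centre of its underside

How it is judged:
By the outcome, as a careful person would: the job done as asked, in the order asked, and still so for the second after the job is handed in, with the robot touching nothing.
It also fails if it takes over 96 s, if anything falls off the work surface, if the arm or the gripper's body presses on something with over 40 N, if the wrist force passes 120 N, or if a joint passes its speed limit or range.

## Robot

A 7-joint arm with a two-finger parallel gripper is mounted at the origin on the work surface. World frame = base frame: x ahead of the robot, y to its left, z up, the work surface at z = 0. Lengths are in mm, angles in rad, forces in N, time in s.
With the tool pointing down it reaches from about 350 to 775 mm from the base axis. Payload 3.1 kg.
Tool frame: the origin (TCP) lies on the centre line of the jaws, within the pads' length; the fingertips stand 19 mm ahead of it and the grasp point (between the pads) is the TCP; z points along the fingers, y is the line along which they close (so a half turn about z gives the same grasp; the last joint's range is limited). The gripper opens to 85 mm and grips with 20 to 120 N. Pads are 22 mm wide; open, the fingers measure 114 mm over their backs; the gripper's body (76 mm by 85 mm) begins 54 mm behind the grasp point. The pads swing forward as they close: fully open they stand 13 mm farther back than shut.
Start: joints at [1.188, 0.311, 0.014, 1.512, -0.004, 1.319, -0.027], TCP at [183.866, -518.373, 250.304] pointing down, gripper open.
Joint ranges: [-2.7, 2.7], [-0.3, 1.91], [-1.27, 1.3], [0.12, 2.57], [-1.44, 4.58], [0.2, 2.03], [-3.05, 3.05]. Speed limits (rad/s): [2.79, 2.79, 3.14, 3.14, 3.14, 3.14, 3.14].

## Interface

Orientations are given as [roll, pitch, yaw] about the fixed x, y, z axes, in that order (R = Rz(yaw) Ry(pitch) Rx(roll)).
In Python, from station import manip gives the robot as it stands.
- The arm moves only by the tool send_rows, never from a script. Its argument "deltas" is a list of rows, each an object with "delta_rot": the turn, a rotation vector about the tool's x, y, z in degrees, a list of three; "travel": the shift along the tool's x, y, z in cm, a list of three; "gripper": the closure, from 0 (fully open) to 1 (shut). In form: [{"delta_rot": [wx, wy, wz], "travel": [tx, ty, tz], "gripper": gripper}, ...]. A call has 1 to 20 rows; each row is the pose to reach, as a shift and turn from the pose commanded when the call began, along the tool's axes at that moment; what a row does not reach only later rows make up. A row lasts 1/10 s, in which the tool goes at most 50 mm and 8.59 degrees, less where a joint would pass 70% of its speed; a pose out of reach is approached as far as the arm can. A call with a gripper value outside its range is refused whole. The fingers move at their own pace and stop on an object; the grip force is fixed at half the most. Time passes only in rows, so rows that repeat a pose let the fingers close. It gives the time, the measured TCP pose, the force, the opening and the grip force at its end, in the units of the state.
- manip.read_state(): the state, without advancing time (a new reading comes with each control period).
- manip.read_camera(name): name is "side" or "top" or "wrist"; returns (picture, depth): 420x560x3 uint8, blue, green, red; 420x560 float32, mm along the optical axis (not along the pixel's ray), 0 where there is no reading.
- manip.camera_params(name): a dict with "vfov" (degrees; the focal length in pixels is half the picture's height over the tangent of half this angle, whatever the lens; pixels are square), "cx", "cy" (the principal point, pixels), "extrinsics" (4x4, takes a point from world to camera coordinates). Camera axes: x right, y down, z forward; pixel columns grow to the right and rows downward; lengths in mm; the calibration is good to about 2 mm. A picture is of the moment at which its call begins: read the wrist's pose just before it. camera_params takes no time and is no camera call; for the wrist camera it gives the pose at the moment of the call.
- manip.job_done(): hands the job in; it is judged then, once.
Trained networks look in the newest picture that a camera, given by its name, has taken for a name from the list of things; names that differ only in an ending like _2 or _b are one class to them, and where a whole thing is asked for, a point or a joint stands for the part that bears it (a point fixed in the world has none). Each returns a list of dicts, best first, with "confidence" (0 to 1); they miss things now and then, are a little off and sometimes report something else, mostly with a low value. They report only what shows in the picture. A call takes as long as a camera call.
- manip.find_in(camera, query): "at" ([x, y, z] in mm, in world coordinates, good to about 4 mm: the middle of the surface that is visible of it).
- manip.place_of(camera, query): "at" ([x, y, z] in mm, in world coordinates, good to about 4 mm: a listed point, or the origin of a listed thing).
The state is a dict: "time_s": time; "joint_pos": joint angles; "joint_velocities": joint speeds; "tau": joint torques, N m; "position": TCP position; "ee_rot": TCP orientation; "force": force on the tool from outside, world axes, zero at the start; "moment": the same for the moment, N m; "grip_width": opening from 0.0 (shut) to 1.0 (fully open); "grasp_force": force on a finger pad.
Only numpy, scipy, OpenCV 4.12 (cv2) and the standard library are available. Lean on these libraries where they do the work, as an engineer would, in place of code of your own. Each camera call takes 0.05 s, during which the arm holds its last target. There are 200 camera calls.

## Working session

There is one attempt and no reset: what is moved stays moved. The work goes in short steps, Python scripts to look and compute and a tool call to move; the robot and the scene stay as the last step left them, time stands still between calls to the robot, and variables do not carry over. Pictures are saved under pics/ and viewed, at most 14 in all, crops included, and the job is handed in when it is done.

Besides the shell and the picture viewer there is one more tool, called after ">>>" as name([rows], argument=value, ...), one row to a line, values as JSON. send_rows: Moves the arm, as the interface text tells. Its arguments: {"type":"object","properties":{"deltas":{"type":"array"}},"required":["deltas"]}

```bash
mkdir -p pics; ls
python3 - <<'E'
from station import manip
import cv2,numpy as np
s=manip.read_state(); print({k:np.round(v,3).tolist() for k,v in s.items()})
a,d=manip.read_camera("top"); b,_=manip.read_camera("side")
cv2.imwrite("pics/top.png",a); cv2.imwrite("pics/side.png",b)
p=manip.camera_params("top"); print(p)
for n in "small_round large_round square plaque case_small case_large case_square case_plaque mug lids".split():
    print(n,[(np.round(r["at"]).tolist(),round(r["confidence"],2)) for r in manip.place_of("top",n)[:3]])
print(manip.read_state()["time_s"])
E
```

```text
pics
{'time_s': 0.0, 'joint_pos': [1.188, 0.312, 0.014, 1.513, -0.004, 1.319, -0.027], 'joint_velocities': [-0.001, 0.001, -0.001, -0.0, 0.001, 0.0, -0.0], 'tau': [0.0, -37.991, 0.146, -23.059, 0.012, 0.014, 0.0], 'position': [183.625, -517.735, 249.239], 'ee_rot': [-3.139, 0.0, 0.341], 'force': [0.1, -0.166, -1.117], 'moment': [-0.025, 0.008, -0.032], 'grasp_force': 0.0, 'grip_width': 1.0}
{'vfov': 42.0118309472715, 'cx': 285.95478477850406, 'cy': 216.5380170120478, 'extrinsics': array([[-5.28301064e-02, -9.98591733e-01, -4.85091937e-03,
         3.61399260e+01],
       [-9.76663322e-01,  5.26814502e-02, -2.08214840e-01,
         5.71480249e+02],
       [ 2.08177171e-01, -6.26229710e-03, -9.78071086e-01,
         1.44861002e+03],
       [ 0.00000000e+00,  0.00000000e+00,  0.00000000e+00,
         1.00000000e+00]])}
small_round [([646.0, 95.0, 49.0], 0.57), ([664.0, -137.0, -1.0], 0.32)]
large_round [([648.0, 96.0, 35.0], 0.49)]
square [([645.0, 94.0, 9.0], 0.56)]
plaque [([647.0, 94.0, 0.0], 0.56)]
case_small [([465.0, -205.0, -0.0], 0.65)]
case_large [([451.0, 1.0, -1.0], 0.67)]
case_square [([665.0, -137.0, -2.0], 0.65), ([644.0, 94.0, 12.0], 0.61), ([462.0, -204.0, 0.0], 0.35)]
case_plaque [([475.0, 203.0, -1.0], 0.91), ([646.0, 96.0, 11.0], 0.57), ([645.0, 97.0, 50.0], 0.23)]
mug [([607.0, 348.0, -4.0], 0.94)]
lids [([600.0, -388.0, -1.0], 0.96), ([452.0, -0.0, 0.0], 0.49)]
0.6
```

View pics/top.png

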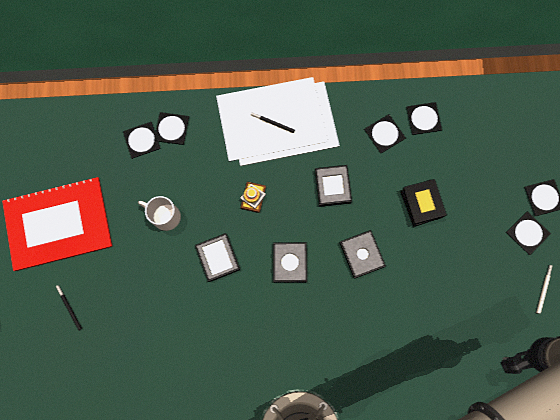

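The top view shows the stack at px (253,196), with the square case at (333,185), the small one at (362,254), the large one at (290,262) and the plaque case at (217,257). The networks' reports agree with this. Next I'll write a helper and check where the wrist camera sits.

```bash
cat > h.py <<'E'
from station import manip
import cv2,numpy as np
from scipy.spatial.transform import Rotation as Ro
def pose():
    s=manip.read_state(); return np.array(s["position"]),Ro.from_euler("xyz",s["ee_rot"])
def go(x,y,z,yawdeg):
    p,R=pose(); T=Ro.from_euler("xyz",[180,0,yawdeg],degrees=True)
    t=R.inv().apply(np.array([x,y,z])-p)/10; r=(R.inv()*T).as_rotvec(degrees=True)
    n=max(np.linalg.norm(t)/5,np.linalg.norm(r)/8.59)
    print("travel",np.round(t,2).tolist(),"rot",np.round(r,1).tolist(),"rows>=%.1f"%n)
def cam(name):
    P=manip.camera_params(name); a,d=manip.read_camera(name)
    f=a.shape[0]/2/np.tan(np.radians(P["vfov"])/2)
    return a,d,(f,P["cx"],P["cy"],np.linalg.inv(P["extrinsics"]))
def ray(uv,K,z):
    "pixels -> world points on plane of height z"
    f,cx,cy,E=K; uv=np.atleast_2d(np.float64(uv))
    d=np.c_[(uv[:,0]-cx)/f,(uv[:,1]-cy)/f,np.ones(len(uv))]@E[:3,:3].T; o=E[:3,3]
    return o+d*((z-o[2])/d[:,2])[:,None]
def white(a,mn=40):
    "white blobs"
    m=((a.min(2)>185)).astype(np.uint8)
    c,_=cv2.findContours(m,cv2.RETR_EXTERNAL,cv2.CHAIN_APPROX_NONE)
    return [k[:,0] for k in c if cv2.contourArea(k)>mn]
def cuts(a,K,z=16):
    for k in white(a):
        w=ray(k,K,z)[:,:2].astype(np.float32); (c,s,ang)=cv2.minAreaRect(w)
        print(np.round(c,1),"size",np.round(s,1),"ang",round(ang,1),"px",k.mean(0).round())
E
python3 - <<'E'
from h import *
P=manip.camera_params("wrist"); E=np.linalg.inv(P["extrinsics"]); p,R=pose()
print(P["vfov"],"cam in tool",R.inv().apply(E[:3,3]-p),R.inv().as_matrix()@E[:3,:3])
a,d,K=cam("top"); cuts(a,K)
go(500,-130,330,0); go(560,70,300,0)
E
```

```text
68.82354952279871 cam in tool [  69.23625373    1.11296389 -124.22545733] [[ 1.22372198e-04 -9.61679562e-01 -2.74175865e-01]
 [ 9.99999700e-01 -9.21077375e-05  7.69397735e-04]
 [-7.65167796e-04 -2.74175877e-01  9.61679262e-01]]
[93.8  9.7] size [18.5 50.4] ang 14.7 px [294. 396.]
[ 340.  -696.4] size [  7.7 135. ] ang 67.2 px [545. 289.]
[452.    2.3] size [45.5 45.6] ang 41.9 px [290. 262.]
[ 463.4 -203. ] size [30.9 28.2] ang 86.9 px [362. 254.]
[477.2 204. ] size [83.8 61.4] ang 18.6 px [217. 257.]
[ 499.5 -674.8] size [73.  71.4] ang 38.8 px [528. 232.]
[598.1 669. ] size [ 98.9 160.5] ang 11.4 px [ 52. 224.]
[619.9 369.9] size [81.9 93.1] ang 12.5 px [157. 209.]
[ 599.3 -736.5] size [74.9 70.6] ang 86.9 px [545. 197.]
[ 668.  -134.4] size [54.9 57.3] ang 3.1 px [333. 185.]
[836.  417.8] size [70.5 72. ] ang 89.9 px [141. 139.]
[ 818.3 -296.9] size [73.3 71.8] ang 85.1 px [385. 133.]
[868.2 328.2] size [74.2 71.8] ang 86.9 px [171. 128.]
[ 858.6 -418.5] size [74.1 72.2] ang 86.9 px [424. 118.]
[874.1  16.9] size [228.2 325.4] ang 8.6 px [277. 121.]
travel [42.78, -26.03, -7.97] rot [0.0, 0.0, 19.5] rows>=10.1
travel [55.12, -42.88, -4.97] rot [0.0, 0.0, 19.5] rows>=14.0
```

```bash
python3 -c "
from h import *
go(590,0,280,0)"
```

```text
travel [55.61, -35.28, -2.97] rot [0.0, 0.0, 19.5] rows>=13.2
```

>>> send_rows([
  {"delta_rot": [0, 0, 5], "travel": [4, -2.5, -2], "gripper": 0},
  {"delta_rot": [0, 0, 10], "travel": [8, -5, -3], "gripper": 0},
  {"delta_rot": [0, 0, 19.5], "travel": [55.6, -35.3, -3], "gripper": 0},
  {"delta_rot": [0, 0, 19.5], "travel": [55.6, -35.3, -3], "gripper": 0},
  {"delta_rot": [0, 0, 19.5], "travel": [55.6, -35.3, -3], "gripper": 0},
  {"delta_rot": [0, 0, 19.5], "travel": [55.6, -35.3, -3], "gripper": 0},
  {"delta_rot": [0, 0, 19.5], "travel": [55.6, -35.3, -3], "gripper": 0},
  {"delta_rot": [0, 0, 19.5], "travel": [55.6, -35.3, -3], "gripper": 0},
  {"delta_rot": [0, 0, 19.5], "travel": [55.6, -35.3, -3], "gripper": 0},
  {"delta_rot": [0, 0, 19.5], "travel": [55.6, -35.3, -3], "gripper": 0},
  {"delta_rot": [0, 0, 19.5], "travel": [55.6, -35.3, -3], "gripper": 0},
  {"delta_rot": [0, 0, 19.5], "travel": [55.6, -35.3, -3], "gripper": 0},
  {"delta_rot": [0, 0, 19.5], "travel": [55.6, -35.3, -3], "gripper": 0},
  {"delta_rot": [0, 0, 19.5], "travel": [55.6, -35.3, -3], "gripper": 0},
  {"delta_rot": [0, 0, 19.5], "travel": [55.6, -35.3, -3], "gripper": 0},
  {"delta_rot": [0, 0, 19.5], "travel": [55.6, -35.3, -3], "gripper": 0},
  {"delta_rot": [0, 0, 19.5], "travel": [55.6, -35.3, -3], "gripper": 0},
  {"delta_rot": [0, 0, 19.5], "travel": [55.6, -35.3, -3], "gripper": 0},
])

```text
time_s: 2.45
position: [589.4, -2.0, 280.6]
ee_rot: [3.14, -0.0, -0.003]
force: [-0.8, 0.0, 0.2]
grip_width: 1.002
grasp_force: 0.0
```

Run:
```python
from h import *
a,d,K=cam("wrist"); cv2.imwrite("pics/w1.png",a); cuts(a,K)
print(pose()[0],pose()[1].as_euler("xyz",degrees=True))
for n in "small_round large_round square plaque".split():
    print(n,[(np.round(r["at"]).tolist(),round(r["confidence"],2)) for r in manip.place_of("wrist",n)[:2]])
go(610,95,160,0)
```

```text
[450.2   0.6] size [44.8 46.8] ang 19.8 px [275. 285.]
[ 461.6 -205.1] size [29.3 27.8] ang 6.7 px [422. 277.]
[474.9 204.4] size [83.7 56.3] ang 18.6 px [127. 272.]
[642.6 111. ] size [28.3 29.1] ang 85.7 px [185. 144.]
[648.9  95.2] size [52.8 39.6] ang 51.7 px [204. 136.]
[ 666.6 -137. ] size [56.8 55. ] ang 3.0 px [387. 124.]
[ 788.3 -289.3] size [53.  16.4] ang 89.9 px [537.   7.]
[769.4   2.7] size [322.5  55.4] ang 89.9 px [264.  18.]
[589.44478862  -1.71532218 280.6260088 ] [ 1.79936279e+02 -1.43441424e-02 -1.36052845e-01]
small_round [([644.0, 98.0, 45.0], 0.89)]
large_round [([646.0, 96.0, 32.0], 0.79), ([641.0, 101.0, 14.0], 0.45)]
square [([641.0, 99.0, 13.0], 0.59)]
plaque []
travel [2.02, -9.55, 12.05] rot [0.0, -0.0, -0.0] rows>=3.1
```

View pics/w1.png

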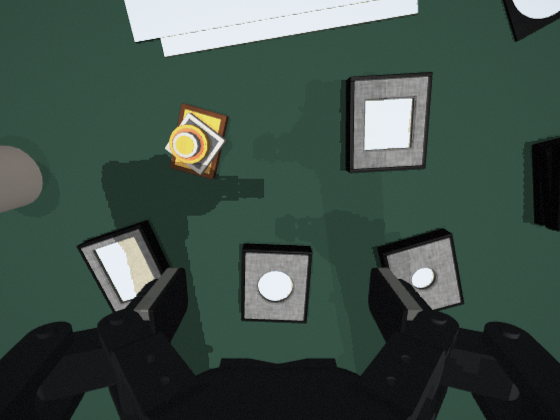

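The wrist view shows the stack at px (195,142), the four open cases, and the open fingers in the lower part. Next is a close look at the stack.

>>> send_rows([
  {"delta_rot": [0, 0, 0], "travel": [2, -9.5, 11], "gripper": 0.3},
  {"delta_rot": [0, 0, 0], "travel": [2, -9.5, 11], "gripper": 0.3},
  {"delta_rot": [0, 0, 0], "travel": [2, -9.5, 11], "gripper": 0.3},
  {"delta_rot": [0, 0, 0], "travel": [2, -9.5, 11], "gripper": 0.3},
  {"delta_rot": [0, 0, 0], "travel": [2, -9.5, 11], "gripper": 0.3},
  {"delta_rot": [0, 0, 0], "travel": [2, -9.5, 11], "gripper": 0.3},
])

```text
time_s: 3.3
position: [611.0, 93.5, 171.6]
ee_rot: [3.14, -0.003, -0.002]
force: [0.3, -0.6, 0.1]
grip_width: 0.7
grasp_force: 0.0
```

Run:
```python
from h import *
a,d,K=cam("wrist"); cv2.imwrite("pics/w2.png",a); np.savez("w2",a=a,d=d,E=K[3],K=K[:3])
print(pose()[0],manip.read_state()["grip_width"])
# depth points -> layers
v,u=np.nonzero(d>0); Z=d[v,u]; f,cx,cy,E=K
W=np.c_[(u-cx)/f*Z,(v-cy)/f*Z,Z]@E[:3,:3].T+E[:3,3]
near=np.hypot(W[:,0]-645,W[:,1]-96)<65
for z in (64,48,32,16):
    m=near&(abs(W[:,2]-z)<4); 
    if m.sum()<10: print(z,m.sum()); continue
    c,s,an=cv2.minAreaRect(W[m][:,:2].astype(np.float32)); print(z,m.sum(),W[m][:,2].mean().round(1),np.round(c,1),np.round(s,1),round(an,1))
```

```text
[611.15019639  93.31616503 172.02443535] 0.6959594689545059
64 1030 64.7 [644.7  96.8] [27.4 26.7] 0.1
48 1184 48.7 [645.1  97.9] [42.8 42.8] 62.2
32 1360 32.7 [644.   95.2] [52.2 52.1] 52.0
16 1993 16.8 [645.4  93.1] [60.8 79.9] 74.1
```

View pics/w2.png

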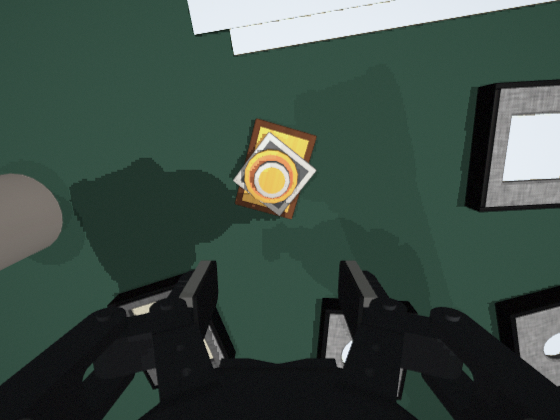

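The close view shows the stack at (272,172) with its layers cleanly separated, and the depth confirms their heights of 64, 48, 32 and 16. Now I'll get the fingertip reach from depth and plan the first grasp.

Run:
```python
from h import *
D=np.load("w2.npz"); d=D["d"]; f,cx,cy=D["K"]; E=D["E"]
v,u=np.nonzero(d>0); Z=d[v,u]; W=np.c_[(u-cx)/f*Z,(v-cy)/f*Z,Z]@E[:3,:3].T+E[:3,3]
p,R=pose(); T=R.inv().apply(W-p)
m=(abs(T[:,1])<60)&(abs(T[:,0])<20)&(T[:,2]>-40)&(T[:,2]<45)
for s in(1,-1):
    k=T[m&(s*T[:,1]>0)]; print(len(k), np.percentile(k,[0,1,50,99,100],axis=0).round(1).tolist())
go(644.7,96.8,100,0);go(645,97,64,0)
```

```text
4472 [[-12.6, 28.1, -40.0], [-10.6, 30.4, -39.9], [7.3, 37.3, -30.0], [13.6, 58.1, 10.9], [14.1, 60.0, 14.2]]
4582 [[-12.4, -60.0, -40.0], [-10.8, -58.6, -39.9], [7.3, -35.9, -30.5], [13.5, -28.6, 10.7], [14.1, -26.3, 14.0]]
travel [3.33, -0.36, 7.21] rot [0.1, -0.2, -0.1] rows>=1.6
travel [3.35, -0.39, 10.81] rot [0.1, -0.2, -0.1] rows>=2.3
```

>>> send_rows([
  {"delta_rot": [0, -0.2, -0.1], "travel": [3.35, -0.37, 3], "gripper": 0.3},
  {"delta_rot": [0, -0.2, -0.1], "travel": [3.35, -0.37, 6], "gripper": 0.3},
  {"delta_rot": [0, -0.2, -0.1], "travel": [3.35, -0.37, 7.5], "gripper": 0.4},
  {"delta_rot": [0, -0.2, -0.1], "travel": [3.35, -0.37, 8.5], "gripper": 0.45},
  {"delta_rot": [0, -0.2, -0.1], "travel": [3.35, -0.37, 9.2], "gripper": 0.5},
  {"delta_rot": [0, -0.2, -0.1], "travel": [3.35, -0.37, 9.65], "gripper": 0.5},
  {"delta_rot": [0, -0.2, -0.1], "travel": [3.35, -0.37, 9.65], "gripper": 0.5},
  {"delta_rot": [0, -0.2, -0.1], "travel": [3.35, -0.37, 9.65], "gripper": 0.5},
])

```text
time_s: 4.15
position: [643.9, 99.1, 74.9]
ee_rot: [-3.141, 0.002, 0.002]
force: [-0.3, 0.5, 0.4]
grip_width: 0.5
grasp_force: 0.0
```

Run:
```python
from h import *
print(pose()[0],manip.read_state()["grip_width"])
go(644.7,96.8,75.5,0)
a,d,K=cam("side"); u=K[3]
P=manip.camera_params("side")["extrinsics"]; c=P@[645,97,64,1]; x,y=K[0]*c[:2]/c[2]+[K[1],K[2]]; print(x,y)
b=a[max(0,int(y)-50):int(y)+50,max(0,int(x)-65):int(x)+65]; cv2.imwrite("pics/s1.png",cv2.resize(b,None,fx=5,fy=5))
```

```text
[643.88801254  99.12501657  74.90435303] 0.4995683241752564
travel [0.08, 0.23, -0.06] rot [-0.0, 0.1, 0.1] rows>=0.1
229.64653144096533 219.05678107792193
```

View pics/s1.png

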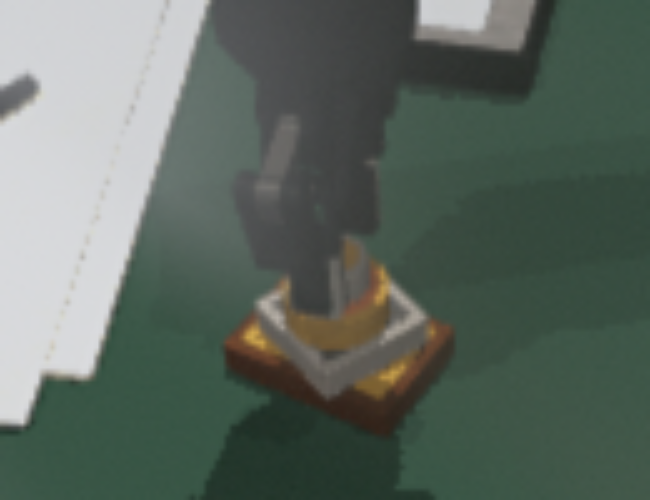

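The side crop shows the fingers straddling the small disc, with the tips near its mid-height at crop (320,310). I'll check how stable the pose reading is.

Run:
```python
from h import *
for i in range(5):
    p,R=pose(); print(p.round(2),R.as_euler("xyz",degrees=True).round(2)); manip.read_camera("side")
```

```text
[643.92  99.14  74.9 ] [-1.7998e+02  9.0000e-02  1.3000e-01]
[643.9   99.11  74.81] [-1.7999e+02  1.0000e-01  1.3000e-01]
[643.81  99.12  74.66] [-1.7999e+02  1.1000e-01  1.4000e-01]
[643.71  99.07  74.51] [-1.7999e+02  1.3000e-01  1.3000e-01]
[643.62  99.03  74.32] [-1.7999e+02  1.5000e-01  1.3000e-01]
```

>>> send_rows([
  {"delta_rot": [0, 0, 0], "travel": [0.1, 0.22, -0.12], "gripper": 0.5},
  {"delta_rot": [0, 0, 0], "travel": [0.1, 0.22, -0.12], "gripper": 0.5},
  {"delta_rot": [0, 0, 0], "travel": [0.1, 0.22, -0.12], "gripper": 0.5},
  {"delta_rot": [0, 0, 0], "travel": [0.1, 0.22, -0.12], "gripper": 0.6},
  {"delta_rot": [0, 0, 0], "travel": [0.1, 0.22, -0.12], "gripper": 0.64},
  {"delta_rot": [0, 0, 0], "travel": [0.1, 0.22, -0.12], "gripper": 0.8},
  {"delta_rot": [0, 0, 0], "travel": [0.1, 0.22, -0.12], "gripper": 0.8},
  {"delta_rot": [0, 0, 0], "travel": [0.1, 0.22, -0.12], "gripper": 0.8},
])

```text
time_s: 5.25
position: [644.5, 96.9, 75.4]
ee_rot: [-3.141, 0.003, 0.002]
force: [-0.8, 0.0, 2.9]
grip_width: 0.29
grasp_force: 58.8
```

Run:
```python
from h import *
print(pose()[0],manip.read_state()["grip_width"])
go(400,-205,110,0)
```

```text
[644.5199621   96.94260792  75.37459324] 0.29041367731899087
travel [-24.53, 30.14, -3.4] rot [-0.0, 0.2, 0.1] rows>=7.8
```

>>> send_rows([
  {"delta_rot": [0, 0, 0], "travel": [0, 0, -0.7], "gripper": 0.8},
  {"delta_rot": [0, 0, 0], "travel": [0, 0, -2], "gripper": 0.8},
  {"delta_rot": [0, 0, 0], "travel": [-1, 1, -3.4], "gripper": 0.8},
  {"delta_rot": [0, 0, 0], "travel": [-3, 3.5, -3.4], "gripper": 0.8},
  {"delta_rot": [0, 0, 0], "travel": [-24.5, 30.1, -3.4], "gripper": 0.8},
  {"delta_rot": [0, 0, 0], "travel": [-24.5, 30.1, -3.4], "gripper": 0.8},
  {"delta_rot": [0, 0, 0], "travel": [-24.5, 30.1, -3.4], "gripper": 0.8},
  {"delta_rot": [0, 0, 0], "travel": [-24.5, 30.1, -3.4], "gripper": 0.8},
  {"delta_rot": [0, 0, 0], "travel": [-24.5, 30.1, -3.4], "gripper": 0.8},
  {"delta_rot": [0, 0, 0], "travel": [-24.5, 30.1, -3.4], "gripper": 0.8},
  {"delta_rot": [0, 0, 0], "travel": [-24.5, 30.1, -3.4], "gripper": 0.8},
  {"delta_rot": [0, 0, 0], "travel": [-24.5, 30.1, -3.4], "gripper": 0.8},
  {"delta_rot": [0, 0, 0], "travel": [-24.5, 30.1, -3.4], "gripper": 0.8},
  {"delta_rot": [0, 0, 0], "travel": [-24.5, 30.1, -3.4], "gripper": 0.8},
  {"delta_rot": [0, 0, 0], "travel": [-24.5, 30.1, -3.4], "gripper": 0.8},
  {"delta_rot": [0, 0, 0], "travel": [-24.5, 30.1, -3.4], "gripper": 0.8},
])

```text
time_s: 6.85
position: [401.1, -203.6, 110.0]
ee_rot: [-3.141, 0.003, 0.005]
force: [0.1, -0.3, -0.6]
grip_width: 0.29
grasp_force: 59.1
```

```bash
cat >> h.py <<'E'
def world(d,K):
    v,u=np.nonzero(d>0); Z=d[v,u]; f,cx,cy,E=K
    return np.c_[(u-cx)/f*Z,(v-cy)/f*Z,Z]@E[:3,:3].T+E[:3,3]
def layer(W,xy,r,z,tol=3):
    m=(np.hypot(W[:,0]-xy[0],W[:,1]-xy[1])<r)&(abs(W[:,2]-z)<tol)
    c,s,an=cv2.minAreaRect(W[m][:,:2].astype(np.float32))
    print(z,m.sum(),W[m][:,2].mean().round(1),np.round(c,1),np.round(s,1),round(an,1)); return c
def case(a,d,K,xy,r=40):
    "cutout: white liner (z16), floor by depth, box top by depth"
    W=world(d,K); layer(W,xy,r,16.5); layer(W,xy,85,24.5); cuts(a,K)
E
python3 - <<'E'
from h import *
a,d,K=cam("wrist"); cv2.imwrite("pics/w3.png",a); print(pose()[0],manip.read_state()["grip_width"])
case(a,d,K,(463,-204))
E
```

```text
[ 400.87240765 -203.78354723  109.8835749 ] 0.28495450852064746
16.5 1873 17.0 [ 463.2 -203.7] [32.3 32.6] 88.7
24.5 22242 24.6 [ 463.3 -203.5] [110.4  94.4] 17.4
[448.  -23.4] size [ 27.1 106.4] ang 76.2 px [ 14. 157.]
[ 463.2 -203.5] size [103.4  87. ] ang 17.4 px [291. 152.]
```

View pics/w3.png

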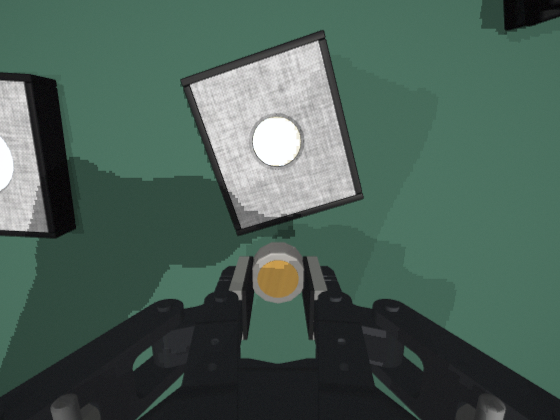

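The view shows the case cutout at (277,141), and its depth and box centre agree within 0.2 mm. The disc is held at (278,275).

Run:
```python
from h import *
a,d,K=cam("wrist"); p=pose()[0]; print(p); W=world(d,K)
# piece top: exclude finger pads by |y|<13.5
m=(abs(W[:,1]-p[1])<13.5); c=layer(W[m],p[:2],25,98.6,5)
go(463.2,-203.6,60,0); go(463.2,-203.6,43.4,0)
```

```text
[ 400.67525413 -203.99997319  109.81242918]
98.6 2479 99.1 [ 401.4 -204.9] [28.3 26.6] 5.4
travel [6.27, -0.01, 4.96] rot [-0.0, 0.2, 0.2] rows>=1.6
travel [6.28, -0.01, 6.62] rot [-0.0, 0.2, 0.2] rows>=1.8
```

>>> send_rows([
  {"delta_rot": [0, 0.2, 0.2], "travel": [3, 0, 2], "gripper": 0.8},
  {"delta_rot": [0, 0.2, 0.2], "travel": [6.2, 0, 4], "gripper": 0.8},
  {"delta_rot": [0, 0.2, 0.2], "travel": [6.2, 0, 5.5], "gripper": 0.8},
  {"delta_rot": [0, 0.2, 0.2], "travel": [6.2, 0, 5.5], "gripper": 0.8},
  {"delta_rot": [0, 0.2, 0.2], "travel": [6.2, 0, 5.5], "gripper": 0.8},
  {"delta_rot": [0, 0.2, 0.2], "travel": [6.2, 0, 5.5], "gripper": 0.8},
  {"delta_rot": [0, 0.2, 0.2], "travel": [6.2, 0, 5.5], "gripper": 0.8},
])

```text
time_s: 7.65
position: [462.1, -205.2, 55.7]
ee_rot: [3.14, -0.002, -0.002]
force: [-0.1, 0.3, -0.7]
grip_width: 0.291
grasp_force: 59.1
```

```bash
python3 -c "
from h import *
print(pose()[0]);go(462.6,-203.6,43.6,0)"
```

```text
[ 462.14284825 -205.19820427   55.66122221]
travel [0.04, -0.16, 1.21] rot [0.1, -0.1, -0.1] rows>=0.2
```

>>> send_rows([
  {"delta_rot": [0, 0, 0], "travel": [0.05, -0.16, 0.1], "gripper": 0.8},
  {"delta_rot": [0, 0, 0], "travel": [0.05, -0.16, 0.2], "gripper": 0.8},
  {"delta_rot": [0, 0, 0], "travel": [0.05, -0.16, 0.3], "gripper": 0.8},
  {"delta_rot": [0, 0, 0], "travel": [0.05, -0.16, 0.5], "gripper": 0.8},
  {"delta_rot": [0, 0, 0], "travel": [0.05, -0.16, 0.7], "gripper": 0.8},
  {"delta_rot": [0, 0, 0], "travel": [0.05, -0.16, 0.9], "gripper": 0.8},
  {"delta_rot": [0, 0, 0], "travel": [0.05, -0.16, 1.05], "gripper": 0.8},
  {"delta_rot": [0, 0, 0], "travel": [0.05, -0.16, 1.15], "gripper": 0.8},
  {"delta_rot": [0, 0, 0], "travel": [0.05, -0.16, 1.2], "gripper": 0.8},
  {"delta_rot": [0, 0, 0], "travel": [0.05, -0.16, 1.2], "gripper": 0.8},
  {"delta_rot": [0, 0, 0], "travel": [0.05, -0.16, 1.2], "gripper": 0.8},
])

```text
time_s: 8.75
position: [462.4, -203.0, 43.3]
ee_rot: [3.141, 0.0, -0.001]
force: [-2.3, 0.2, 4.8]
grip_width: 0.291
grasp_force: 59.6
```

Run:
```python
from h import *
a,d,K=cam("wrist"); p=pose()[0]; print(p, manip.read_state()["force"]); W=world(d,K)
m=(abs(W[:,1]-p[1])<13.5); c=layer(W[m],p[:2],22,32,5)
cv2.imwrite("pics/w4.png",a[150:400,100:460])
```

```text
[ 462.33337932 -203.04792725   43.24938645] [-2.71240243  0.36049987  5.54522394]
32 2440 32.5 [ 463.2 -203.3] [27.5 26.9] 1.3
```

View pics/w4.png

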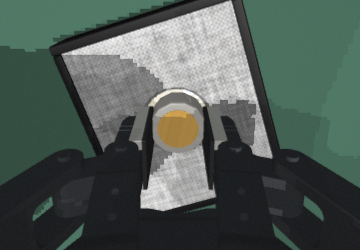

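The crop shows the disc centred in the cutout at crop (178,128). Its top is at about 32, so it is home. Releasing.

>>> send_rows([
  {"delta_rot": [0, 0, 0], "travel": [0, 0, -0.05], "gripper": 0.66},
  {"delta_rot": [0, 0, 0], "travel": [0, 0, -0.05], "gripper": 0.6},
  {"delta_rot": [0, 0, 0], "travel": [0, 0, -0.05], "gripper": 0.55},
  {"delta_rot": [0, 0, 0], "travel": [0, 0, -0.05], "gripper": 0.5},
  {"delta_rot": [0, 0, 0], "travel": [0, 0, -0.5], "gripper": 0.5},
  {"delta_rot": [0, 0, 0], "travel": [0, 0, -1.5], "gripper": 0.5},
  {"delta_rot": [0, 0, 0], "travel": [0, 0, -4], "gripper": 0.5},
  {"delta_rot": [0, 0, 0], "travel": [-3, 0, -6.7], "gripper": 0.5},
  {"delta_rot": [0, 0, 0], "travel": [-6, 0, -6.7], "gripper": 0.5},
  {"delta_rot": [0, 0, 0], "travel": [-6, 0, -6.7], "gripper": 0.5},
])

```text
time_s: 9.8
position: [398.7, -203.6, 110.5]
ee_rot: [3.14, 0.003, -0.004]
force: [-0.1, -0.1, 0.9]
grip_width: 0.502
grasp_force: 0.0
```

Run:
```python
from h import *
a,d,K=cam("wrist"); p=pose()[0]; print(p, manip.read_state()["force"]); W=world(d,K)
layer(W,(463,-203.6),17,32,4);layer(W,(463,-203.6),17,16.5,2)
go(585,97,110,0)
```

```text
[ 401.01834633 -203.54537277  110.54077956] [-0.34909685  0.21684573  0.02368614]
32 1482 32.7 [ 463.2 -204.3] [27.1 26.8] 88.3
16.5 388 17.0 [ 463.2 -203.6] [32.6 32.7] 26.2
travel [18.3, -30.11, 0.01] rot [0.1, 0.0, -0.2] rows>=7.0
```

>>> send_rows([
  {"delta_rot": [0, 0, 0], "travel": [2, -3, 0], "gripper": 0.3},
  {"delta_rot": [0, 0, 0], "travel": [18.3, -30.1, 0], "gripper": 0.3},
  {"delta_rot": [0, 0, 0], "travel": [18.3, -30.1, 0], "gripper": 0.3},
  {"delta_rot": [0, 0, 0], "travel": [18.3, -30.1, 0], "gripper": 0.3},
  {"delta_rot": [0, 0, 0], "travel": [18.3, -30.1, 0], "gripper": 0.3},
  {"delta_rot": [0, 0, 0], "travel": [18.3, -30.1, 0], "gripper": 0.3},
  {"delta_rot": [0, 0, 0], "travel": [18.3, -30.1, 0], "gripper": 0.3},
  {"delta_rot": [0, 0, 0], "travel": [18.3, -30.1, 0], "gripper": 0.3},
  {"delta_rot": [0, 0, 0], "travel": [18.3, -30.1, 0], "gripper": 0.3},
  {"delta_rot": [0, 0, 0], "travel": [18.3, -30.1, 0], "gripper": 0.3},
  {"delta_rot": [0, 0, 0], "travel": [18.3, -30.1, 0], "gripper": 0.3},
])

```text
time_s: 10.95
position: [585.6, 95.5, 109.3]
ee_rot: [3.14, 0.001, -0.004]
force: [0.1, -0.7, 0.7]
grip_width: 0.695
grasp_force: 0.0
```

Run:
```python
from h import *
a,d,K=cam("wrist"); p=pose()[0]; print(p); W=world(d,K)
for z in(48,32,16): layer(W,(645,96),55,z,4)
go(645,98,58,0)
```

```text
[585.59319845  95.35921516 109.46419917]
48 4290 48.8 [644.9  97.9] [43.  42.9] 63.1
32 2358 32.6 [644.1  95.3] [52.2 52.2] 52.1
16 3377 16.7 [646.   95.3] [56.1 80. ] 74.3
travel [5.94, -0.3, 5.14] rot [0.1, 0.0, -0.2] rows>=1.6
```

>>> send_rows([
  {"delta_rot": [0, 0, -0.2], "travel": [3, -0.2, 0], "gripper": 0.3},
  {"delta_rot": [0, 0, -0.2], "travel": [5.95, -0.25, 1], "gripper": 0.3},
  {"delta_rot": [0, 0, -0.2], "travel": [5.95, -0.25, 3], "gripper": 0.3},
  {"delta_rot": [0, 0, -0.2], "travel": [5.95, -0.25, 4.3], "gripper": 0.3},
  {"delta_rot": [0, 0, -0.2], "travel": [5.95, -0.25, 5.0], "gripper": 0.3},
  {"delta_rot": [0, 0, -0.2], "travel": [5.95, -0.25, 5.0], "gripper": 0.3},
  {"delta_rot": [0, 0, -0.2], "travel": [5.95, -0.25, 5.0], "gripper": 0.35},
  {"delta_rot": [0, 0, -0.2], "travel": [5.95, -0.25, 5.0], "gripper": 0.35},
])

```text
time_s: 11.8
position: [645.8, 100.4, 60.9]
ee_rot: [-3.141, -0.002, 0.002]
force: [0.3, -0.1, 0.5]
grip_width: 0.648
grasp_force: 0.0
```

```bash
python3 -c "
from h import *
print(pose()[0]);go(644.9,97.9,58,0)"
```

```text
[645.81655513 100.383086    60.87945909]
travel [-0.09, 0.25, 0.29] rot [-0.0, -0.1, 0.1] rows>=0.1
```

>>> send_rows([
  {"delta_rot": [0, 0, 0], "travel": [-0.1, 0.2, 0.2], "gripper": 0.35},
  {"delta_rot": [0, 0, 0], "travel": [-0.1, 0.2, 0.2], "gripper": 0.35},
  {"delta_rot": [0, 0, 0], "travel": [-0.1, 0.2, 0.2], "gripper": 0.4},
  {"delta_rot": [0, 0, 0], "travel": [-0.1, 0.2, 0.2], "gripper": 0.42},
  {"delta_rot": [0, 0, 0], "travel": [-0.1, 0.2, 0.2], "gripper": 0.45},
  {"delta_rot": [0, 0, 0], "travel": [-0.1, 0.2, 0.2], "gripper": 0.48},
  {"delta_rot": [0, 0, 0], "travel": [-0.1, 0.2, 0.2], "gripper": 0.65},
  {"delta_rot": [0, 0, 0], "travel": [-0.1, 0.2, 0.2], "gripper": 0.65},
  {"delta_rot": [0, 0, 0], "travel": [-0.1, 0.2, 0.2], "gripper": 0.65},
])

```text
time_s: 12.7
position: [644.5, 98.7, 58.3]
ee_rot: [-3.141, -0.001, 0.003]
force: [-1.0, 0.2, 5.2]
grip_width: 0.479
grasp_force: 60.4
```

```bash
python3 -c "
from h import *
print(pose()[0]);go(392,1,110,0)"
```

```text
[644.53775596  98.65113812  58.34204241]
travel [-25.27, 9.7, -5.19] rot [-0.0, -0.0, 0.1] rows>=5.5
```

>>> send_rows([
  {"delta_rot": [0, 0, 0], "travel": [0, 0, -0.7], "gripper": 0.65},
  {"delta_rot": [0, 0, 0], "travel": [0, 0, -2], "gripper": 0.65},
  {"delta_rot": [0, 0, 0], "travel": [-1, 0.4, -4], "gripper": 0.65},
  {"delta_rot": [0, 0, 0], "travel": [-3.5, 1.4, -5.2], "gripper": 0.65},
  {"delta_rot": [0, 0, 0], "travel": [-25.3, 9.7, -5.2], "gripper": 0.65},
  {"delta_rot": [0, 0, 0], "travel": [-25.3, 9.7, -5.2], "gripper": 0.65},
  {"delta_rot": [0, 0, 0], "travel": [-25.3, 9.7, -5.2], "gripper": 0.65},
  {"delta_rot": [0, 0, 0], "travel": [-25.3, 9.7, -5.2], "gripper": 0.65},
  {"delta_rot": [0, 0, 0], "travel": [-25.3, 9.7, -5.2], "gripper": 0.65},
  {"delta_rot": [0, 0, 0], "travel": [-25.3, 9.7, -5.2], "gripper": 0.65},
  {"delta_rot": [0, 0, 0], "travel": [-25.3, 9.7, -5.2], "gripper": 0.65},
  {"delta_rot": [0, 0, 0], "travel": [-25.3, 9.7, -5.2], "gripper": 0.65},
  {"delta_rot": [0, 0, 0], "travel": [-25.3, 9.7, -5.2], "gripper": 0.65},
  {"delta_rot": [0, 0, 0], "travel": [-25.3, 9.7, -5.2], "gripper": 0.65},
])

```text
time_s: 14.1
position: [392.5, 1.1, 109.8]
ee_rot: [-3.141, -0.001, 0.003]
force: [-0.3, -0.6, -0.4]
grip_width: 0.474
grasp_force: 60.9
```

Run:
```python
from h import *
a,d,K=cam("wrist"); p=pose()[0]; print(p); W=world(d,K)
c1=np.array(layer(W,(450.5,1),40,16.5)); layer(W,(450.5,1),80,24.5)
m=(abs(W[:,1]-p[1])<21); c=np.array(layer(W[m],p[:2],32,99.7,4))
o=c-p[:2]; t=c1-o; print(o,t); go(t[0],t[1],53.5,0)
```

```text
[392.26329651   1.07955693 109.64761795]
16.5 4099 17.0 [451.4   0.5] [48.7 48.6] 1.9
24.5 19621 24.6 [4.514e+02 4.000e-01] [ 94.2 110.4] 87.3
99.7 5858 100.3 [393.3   0.5] [43.9 41.6] 3.8
[ 1.0438324  -0.60230397] [450.35152283   1.14600323]
travel [5.81, 0.01, 5.62] rot [-0.0, -0.0, 0.2] rows>=1.6
```

>>> send_rows([
  {"delta_rot": [0, 0, 0], "travel": [3, 0, 2], "gripper": 0.65},
  {"delta_rot": [0, 0, 0], "travel": [5.8, 0.05, 4], "gripper": 0.65},
  {"delta_rot": [0, 0, 0], "travel": [5.8, 0.05, 5.5], "gripper": 0.65},
  {"delta_rot": [0, 0, 0], "travel": [5.8, 0.05, 5.5], "gripper": 0.65},
  {"delta_rot": [0, 0, 0], "travel": [5.8, 0.05, 5.5], "gripper": 0.65},
  {"delta_rot": [0, 0, 0], "travel": [5.8, 0.05, 5.5], "gripper": 0.65},
  {"delta_rot": [0, 0, 0], "travel": [5.8, 0.05, 5.5], "gripper": 0.65},
])

```text
time_s: 14.85
position: [449.9, 0.2, 55.5]
ee_rot: [3.141, -0.002, 0.002]
force: [-0.6, 0.1, -1.7]
grip_width: 0.481
grasp_force: 61.0
```

```bash
python3 -c "
from h import *
print(pose()[0]);go(450.4,0.8,42.4,0)"
```

```text
[4.49923734e+02 2.37524707e-01 5.55366530e+01]
travel [0.05, -0.06, 1.31] rot [0.0, -0.1, 0.1] rows>=0.3
```

>>> send_rows([
  {"delta_rot": [0, 0, 0], "travel": [0.05, -0.05, 0.1], "gripper": 0.65},
  {"delta_rot": [0, 0, 0], "travel": [0.05, -0.05, 0.3], "gripper": 0.65},
  {"delta_rot": [0, 0, 0], "travel": [0.05, -0.05, 0.5], "gripper": 0.65},
  {"delta_rot": [0, 0, 0], "travel": [0.05, -0.05, 0.7], "gripper": 0.65},
  {"delta_rot": [0, 0, 0], "travel": [0.05, -0.05, 0.9], "gripper": 0.65},
  {"delta_rot": [0, 0, 0], "travel": [0.05, -0.05, 1.1], "gripper": 0.65},
  {"delta_rot": [0, 0, 0], "travel": [0.05, -0.05, 1.2], "gripper": 0.65},
  {"delta_rot": [0, 0, 0], "travel": [0.05, -0.05, 1.25], "gripper": 0.65},
  {"delta_rot": [0, 0, 0], "travel": [0.05, -0.05, 1.3], "gripper": 0.65},
  {"delta_rot": [0, 0, 0], "travel": [0.05, -0.05, 1.3], "gripper": 0.65},
  {"delta_rot": [0, 0, 0], "travel": [0.05, -0.05, 1.3], "gripper": 0.65},
])

```text
time_s: 15.95
position: [449.9, 0.7, 42.2]
ee_rot: [3.141, 0.0, 0.002]
force: [-2.6, -0.2, 5.6]
grip_width: 0.479
grasp_force: 61.8
```

Run:
```python
from h import *
a,d,K=cam("wrist"); p=pose()[0]; print(p, manip.read_state()["force"]); W=world(d,K)
m=(abs(W[:,1]-p[1])<21); layer(W[m],p[:2],30,32,4)
```

```text
[449.84945918   0.74287244  42.21504848] [-2.38050878  0.43001186  5.58141743]
32 5855 32.8 [4.507e+02 1.000e-01] [43.9 41.5] 3.9
```

Seated, so release, lift and verify.

>>> send_rows([
  {"delta_rot": [0, 0, 0], "travel": [0, 0, -0.05], "gripper": 0.48},
  {"delta_rot": [0, 0, 0], "travel": [0, 0, -0.05], "gripper": 0.42},
  {"delta_rot": [0, 0, 0], "travel": [0, 0, -0.05], "gripper": 0.36},
  {"delta_rot": [0, 0, 0], "travel": [0, 0, -0.05], "gripper": 0.3},
  {"delta_rot": [0, 0, 0], "travel": [0, 0, -0.5], "gripper": 0.3},
  {"delta_rot": [0, 0, 0], "travel": [0, 0, -1.5], "gripper": 0.3},
  {"delta_rot": [0, 0, 0], "travel": [0, 0, -4], "gripper": 0.25},
  {"delta_rot": [0, 0, 0], "travel": [-3, 0, -6.8], "gripper": 0.25},
  {"delta_rot": [0, 0, 0], "travel": [-5, 0, -6.8], "gripper": 0.25},
  {"delta_rot": [0, 0, 0], "travel": [-5, 0, -6.8], "gripper": 0.25},
])

```text
time_s: 17.0
position: [398.1, 0.5, 110.6]
ee_rot: [3.14, 0.0, 0.003]
force: [-0.3, -0.1, -0.1]
grip_width: 0.75
grasp_force: 0.0
```

Run:
```python
from h import *
a,d,K=cam("wrist"); p=pose()[0]; print(p, manip.read_state()["force"]); W=world(d,K)
layer(W,(451.4,.5),25,32,4);layer(W,(451.4,.5),26,16.5,2)
go(585,97,110,0);go(644.1,95.3,60,-38);go(644.1,95.3,60,52)
```

```text
[3.99730250e+02 3.97204006e-01 1.10458163e+02] [0.47469064 0.00176589 0.04382172]
32 3506 32.8 [450.7  -0.5] [43.  42.6] 65.0
16.5 475 17.0 [455.2   2.7] [39.9 48.8] 30.5
travel [18.55, -9.62, 0.06] rot [0.1, -0.1, 0.1] rows>=4.2
travel [24.45, -9.44, 5.07] rot [0.0, -0.1, 38.1] rows>=5.3
travel [24.45, -9.44, 5.07] rot [0.1, -0.0, -51.9] rows>=6.0
```

```bash
python3 -c "
from h import *
go(597,132,110,-38)"
```

```text
travel [19.76, -13.12, 0.06] rot [0.0, -0.1, 38.1] rows>=4.7
```

>>> send_rows([
  {"delta_rot": [0, 0, 4], "travel": [2, -1.3, 0], "gripper": 0.25},
  {"delta_rot": [0, 0, 38.1], "travel": [19.8, -13.1, 0], "gripper": 0.25},
  {"delta_rot": [0, 0, 38.1], "travel": [19.8, -13.1, 0], "gripper": 0.25},
  {"delta_rot": [0, 0, 38.1], "travel": [19.8, -13.1, 0], "gripper": 0.25},
  {"delta_rot": [0, 0, 38.1], "travel": [19.8, -13.1, 0], "gripper": 0.25},
  {"delta_rot": [0, 0, 38.1], "travel": [19.8, -13.1, 0], "gripper": 0.25},
  {"delta_rot": [0, 0, 38.1], "travel": [19.8, -13.1, 0], "gripper": 0.25},
  {"delta_rot": [0, 0, 38.1], "travel": [19.8, -13.1, 0], "gripper": 0.25},
  {"delta_rot": [0, 0, 38.1], "travel": [19.8, -13.1, 0], "gripper": 0.25},
  {"delta_rot": [0, 0, 38.1], "travel": [19.8, -13.1, 0], "gripper": 0.25},
])

```text
time_s: 18.05
position: [597.1, 130.6, 109.6]
ee_rot: [3.14, -0.0, -0.664]
force: [0.8, 0.1, 0.9]
grip_width: 0.747
grasp_force: 0.0
```

Run:
```python
from h import *
a,d,K=cam("wrist"); p=pose()[0]; print(p,pose()[1].as_euler("xyz",degrees=True)); W=world(d,K)
c=layer(W,(644,95.5),50,32,4); layer(W,(644,95.5),60,16,4)
go(c[0],c[1],40.7,-38)
```

```text
[597.24606151 130.81311323 109.80355744] [ 1.79958115e+02 -1.87635701e-02 -3.80436707e+01]
32 6654 32.8 [644.3  95.4] [52.1 51.9] 51.8
16 3308 16.7 [646.1  95.4] [56.1 80.2] 74.2
travel [5.88, -0.12, 6.91] rot [0.0, -0.0, -0.0] rows>=1.8
```

>>> send_rows([
  {"delta_rot": [0, 0, 0], "travel": [3, -0.1, 1], "gripper": 0.25},
  {"delta_rot": [0, 0, 0], "travel": [5.9, -0.1, 2], "gripper": 0.25},
  {"delta_rot": [0, 0, 0], "travel": [5.9, -0.1, 4], "gripper": 0.25},
  {"delta_rot": [0, 0, 0], "travel": [5.9, -0.1, 5.5], "gripper": 0.25},
  {"delta_rot": [0, 0, 0], "travel": [5.9, -0.1, 6.5], "gripper": 0.25},
  {"delta_rot": [0, 0, 0], "travel": [5.9, -0.1, 6.7], "gripper": 0.25},
  {"delta_rot": [0, 0, 0], "travel": [5.9, -0.1, 6.7], "gripper": 0.25},
  {"delta_rot": [0, 0, 0], "travel": [5.9, -0.1, 6.7], "gripper": 0.25},
])

```text
time_s: 18.9
position: [645.3, 97.3, 43.7]
ee_rot: [-3.14, -0.001, -0.662]
force: [0.3, -0.7, 0.3]
grip_width: 0.75
grasp_force: 0.0
```

```bash
python3 -c "
from h import *
print(pose()[0]);go(644.3,95.4,40.9,-38.1)"
```

```text
[645.28811372  97.32554069  43.67561784]
travel [0.04, 0.21, 0.28] rot [-0.1, -0.1, 0.2] rows>=0.1
```

>>> send_rows([
  {"delta_rot": [0, 0, 0], "travel": [0, 0.2, 0.2], "gripper": 0.25},
  {"delta_rot": [0, 0, 0], "travel": [0, 0.2, 0.2], "gripper": 0.28},
  {"delta_rot": [0, 0, 0], "travel": [0, 0.2, 0.2], "gripper": 0.32},
  {"delta_rot": [0, 0, 0], "travel": [0, 0.2, 0.2], "gripper": 0.36},
  {"delta_rot": [0, 0, 0], "travel": [0, 0.2, 0.2], "gripper": 0.39},
  {"delta_rot": [0, 0, 0], "travel": [0, 0.2, 0.2], "gripper": 0.42},
  {"delta_rot": [0, 0, 0], "travel": [0, 0.2, 0.2], "gripper": 0.55},
  {"delta_rot": [0, 0, 0], "travel": [0, 0.2, 0.2], "gripper": 0.55},
  {"delta_rot": [0, 0, 0], "travel": [0, 0.2, 0.2], "gripper": 0.55},
])

```text
time_s: 19.8
position: [644.5, 95.8, 41.8]
ee_rot: [-3.139, -0.001, -0.662]
force: [0.1, 1.0, 5.9]
grip_width: 0.581
grasp_force: 62.3
```

```bash
python3 -c "
from h import *
print(pose()[0]);go(606,-139,100,3)"
```

```text
[644.50395318  95.79757187  41.75727355]
travel [11.41, 20.87, -5.86] rot [-0.1, -0.1, -40.9] rows>=4.9
```

>>> send_rows([
  {"delta_rot": [0, 0, 0], "travel": [0, 0, -0.5], "gripper": 0.55},
  {"delta_rot": [0, 0, 0], "travel": [0, 0, -1.5], "gripper": 0.55},
  {"delta_rot": [0, 0, -2], "travel": [0, 0, -3.5], "gripper": 0.55},
  {"delta_rot": [0, 0, -6], "travel": [1.1, 2, -5.9], "gripper": 0.55},
  {"delta_rot": [0, 0, -12], "travel": [2.5, 5, -5.9], "gripper": 0.55},
  {"delta_rot": [0, 0, -40.9], "travel": [11.4, 20.9, -5.9], "gripper": 0.55},
  {"delta_rot": [0, 0, -40.9], "travel": [11.4, 20.9, -5.9], "gripper": 0.55},
  {"delta_rot": [0, 0, -40.9], "travel": [11.4, 20.9, -5.9], "gripper": 0.55},
  {"delta_rot": [0, 0, -40.9], "travel": [11.4, 20.9, -5.9], "gripper": 0.55},
  {"delta_rot": [0, 0, -40.9], "travel": [11.4, 20.9, -5.9], "gripper": 0.55},
  {"delta_rot": [0, 0, -40.9], "travel": [11.4, 20.9, -5.9], "gripper": 0.55},
  {"delta_rot": [0, 0, -40.9], "travel": [11.4, 20.9, -5.9], "gripper": 0.55},
  {"delta_rot": [0, 0, -40.9], "travel": [11.4, 20.9, -5.9], "gripper": 0.55},
])

```text
time_s: 21.1
position: [605.0, -137.5, 99.6]
ee_rot: [-3.14, 0.0, 0.054]
force: [-0.1, -0.1, -3.0]
grip_width: 0.585
grasp_force: 63.0
```

```bash
cat >> h.py <<'E'
def place(xy,half,zb,r=48):
    "cutout and held piece; zb = TCP height above the piece's underside"
    a,d,K=cam("wrist"); p,R=pose(); print(p,R.as_euler("xyz",degrees=True).round(2)); W=world(d,K)
    c1=np.array(layer(W,xy,r,16.5)); layer(W,xy,80,24.5)
    T=R.inv().apply(W-p); c=np.array(layer(W[abs(T[:,1])<half],p[:2],55,p[2]-zb+16.6,4))
    o=c-p[:2]; t=c1-o; print(o,t); return a,t
E
python3 - <<'E'
from h import *
a,t=place((667,-136),25,25.8); cv2.imwrite("pics/w5.png",a); go(*t,53.5,3)
E
```

```text
[ 605.07880602 -137.67907616   99.64282816] [-1.7995e+02  1.0000e-02  3.1100e+00]
16.5 7925 17.0 [ 666.3 -135.9] [57.5 57.4] 3.0
24.5 18013 24.6 [ 666.4 -135.9] [110.5  94.5] 3.0
90.44282815586129 10300 90.6 [ 604.3 -137.7] [53. 50.] 3.0
[-0.73700914 -0.05302528] [ 667.01709948 -135.87586877]
travel [6.2, 0.16, 4.61] rot [-0.0, 0.0, 0.1] rows>=1.5
```

View pics/w5.png

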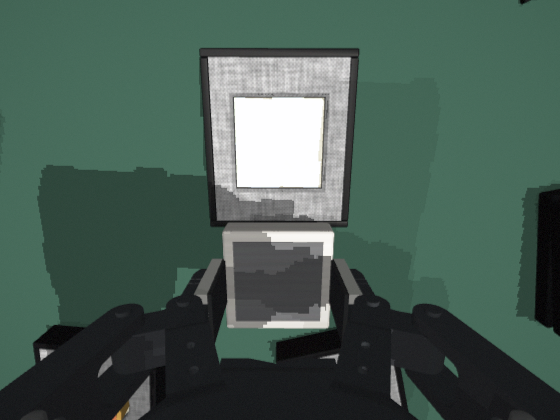

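The view shows the square held level at (278,280) and aligned with the cutout at (279,142).

>>> send_rows([
  {"delta_rot": [0, 0, 0], "travel": [3, 0.1, 1.5], "gripper": 0.55},
  {"delta_rot": [0, 0, 0], "travel": [6.2, 0.15, 3], "gripper": 0.55},
  {"delta_rot": [0, 0, 0], "travel": [6.2, 0.15, 4], "gripper": 0.55},
  {"delta_rot": [0, 0, 0], "travel": [6.2, 0.15, 4.4], "gripper": 0.55},
  {"delta_rot": [0, 0, 0], "travel": [6.2, 0.15, 4.4], "gripper": 0.55},
  {"delta_rot": [0, 0, 0], "travel": [6.2, 0.15, 4.4], "gripper": 0.55},
  {"delta_rot": [0, 0, 0], "travel": [6.2, 0.15, 4.4], "gripper": 0.55},
  {"delta_rot": [0, 0, 0], "travel": [6.2, 0.15, 4.4], "gripper": 0.55},
])

```text
time_s: 21.95
position: [667.1, -138.6, 56.8]
ee_rot: [3.141, -0.001, 0.051]
force: [-0.5, 1.0, -3.1]
grip_width: 0.584
grasp_force: 63.1
```

```bash
python3 -c "
from h import *
print(pose()[0]);go(667,-135.9,41.8,3)"
```

```text
[ 667.0740576  -138.6083984    56.77760265]
travel [0.0, -0.27, 1.5] rot [0.0, -0.1, -0.1] rows>=0.3
```

>>> send_rows([
  {"delta_rot": [0, 0, 0], "travel": [0, -0.2, 0.3], "gripper": 0.55},
  {"delta_rot": [0, 0, 0], "travel": [0, -0.2, 0.3], "gripper": 0.55},
  {"delta_rot": [0, 0, 0], "travel": [0, -0.2, 0.3], "gripper": 0.55},
  {"delta_rot": [0, 0, 0], "travel": [0, -0.2, 0.3], "gripper": 0.55},
  {"delta_rot": [0, 0, 0], "travel": [0, -0.2, 0.3], "gripper": 0.55},
])

```text
time_s: 22.45
position: [666.9, -136.3, 52.6]
ee_rot: [3.141, -0.0, 0.051]
force: [0.3, -0.2, -3.3]
grip_width: 0.582
grasp_force: 63.1
```

```bash
python3 -c "
from h import *
print(pose()[0]);go(667,-135.9,41.8,3)"
```

```text
[ 666.86940222 -136.31733832   52.64318649]
travel [0.02, -0.04, 1.08] rot [0.0, -0.0, -0.1] rows>=0.2
```

>>> send_rows([
  {"delta_rot": [0, 0, 0], "travel": [0, -0.02, 0.2], "gripper": 0.55},
  {"delta_rot": [0, 0, 0], "travel": [0, -0.02, 0.4], "gripper": 0.55},
  {"delta_rot": [0, 0, 0], "travel": [0, -0.02, 0.6], "gripper": 0.55},
  {"delta_rot": [0, 0, 0], "travel": [0, -0.02, 0.8], "gripper": 0.55},
  {"delta_rot": [0, 0, 0], "travel": [0, -0.02, 0.95], "gripper": 0.55},
  {"delta_rot": [0, 0, 0], "travel": [0, -0.02, 1.05], "gripper": 0.55},
  {"delta_rot": [0, 0, 0], "travel": [0, -0.02, 1.1], "gripper": 0.55},
  {"delta_rot": [0, 0, 0], "travel": [0, -0.02, 1.1], "gripper": 0.55},
  {"delta_rot": [0, 0, 0], "travel": [0, -0.02, 1.1], "gripper": 0.55},
])

```text
time_s: 23.35
position: [666.7, -136.1, 41.9]
ee_rot: [3.141, 0.0, 0.051]
force: [-1.6, -0.2, -1.1]
grip_width: 0.583
grasp_force: 63.3
```

Run:
```python
from h import *
a,d,K=cam("wrist"); p,R=pose(); print(p, manip.read_state()["force"]); W=world(d,K)
T=R.inv().apply(W-p); layer(W[abs(T[:,1])<25],p[:2],45,32.6,4)
```

```text
[ 666.7043923  -136.05350575   41.90059221] [-1.30224198  0.00919245 -0.06701727]
32.6 10262 32.8 [ 665.9 -136.1] [53.1 50. ] 2.9
```

>>> send_rows([
  {"delta_rot": [0, 0, 0], "travel": [0, 0, 0.05], "gripper": 0.55},
  {"delta_rot": [0, 0, 0], "travel": [0, 0, 0.05], "gripper": 0.55},
  {"delta_rot": [0, 0, 0], "travel": [0, 0, 0.03], "gripper": 0.38},
  {"delta_rot": [0, 0, 0], "travel": [0, 0, 0], "gripper": 0.34},
  {"delta_rot": [0, 0, 0], "travel": [0, 0, 0], "gripper": 0.28},
  {"delta_rot": [0, 0, 0], "travel": [0, 0, 0], "gripper": 0.25},
  {"delta_rot": [0, 0, 0], "travel": [0, 0, -0.5], "gripper": 0.22},
  {"delta_rot": [0, 0, 0], "travel": [0, 0, -1.5], "gripper": 0.22},
  {"delta_rot": [0, 0, 0], "travel": [0, 0, -4], "gripper": 0.22},
  {"delta_rot": [0, 0, 0], "travel": [-3, 0, -6.8], "gripper": 0.22},
  {"delta_rot": [0, 0, 0], "travel": [-6, 0, -6.8], "gripper": 0.22},
  {"delta_rot": [0, 0, 0], "travel": [-6, 0, -6.8], "gripper": 0.22},
])

```text
time_s: 24.6
position: [603.3, -139.9, 111.0]
ee_rot: [3.14, 0.003, 0.051]
force: [1.0, 0.1, -0.7]
grip_width: 0.778
grasp_force: 0.0
```

Run:
```python
from h import *
a,d,K=cam("wrist"); p=pose()[0]; print(p, manip.read_state()["force"]); W=world(d,K)
layer(W,(666.3,-136),40,32,4);layer(W,(666.3,-136),42,16.5,2)
c,s=np.cos(np.radians(-15.8)),np.sin(np.radians(-15.8)); go(646-60*c,95.4-60*s,110,-15.8)
```

```text
[ 605.52206001 -139.83399299  110.80826699] [ 0.47445525 -0.37148321  0.56838832]
32 6738 32.8 [ 666.3 -137.3] [52.2 52.2] 2.9
16.5 440 16.9 [ 666.2 -135.9] [57.3 57.2] 2.9
travel [-0.46, -25.21, 0.04] rot [0.1, 0.0, 18.7] rows>=5.0
```

>>> send_rows([
  {"delta_rot": [0, 0, 2], "travel": [0, -2.5, 0], "gripper": 0.2},
  {"delta_rot": [0, 0, 18.7], "travel": [-0.5, -25.2, 0], "gripper": 0.2},
  {"delta_rot": [0, 0, 18.7], "travel": [-0.5, -25.2, 0], "gripper": 0.2},
  {"delta_rot": [0, 0, 18.7], "travel": [-0.5, -25.2, 0], "gripper": 0.2},
  {"delta_rot": [0, 0, 18.7], "travel": [-0.5, -25.2, 0], "gripper": 0.2},
  {"delta_rot": [0, 0, 18.7], "travel": [-0.5, -25.2, 0], "gripper": 0.2},
  {"delta_rot": [0, 0, 18.7], "travel": [-0.5, -25.2, 0], "gripper": 0.2},
  {"delta_rot": [0, 0, 18.7], "travel": [-0.5, -25.2, 0], "gripper": 0.2},
  {"delta_rot": [0, 0, 18.7], "travel": [-0.5, -25.2, 0], "gripper": 0.2},
  {"delta_rot": [0, 0, 18.7], "travel": [-0.5, -25.2, 0], "gripper": 0.2},
])

```text
time_s: 25.65
position: [589.8, 109.9, 109.4]
ee_rot: [3.14, -0.001, -0.279]
force: [-0.3, -0.4, -0.8]
grip_width: 0.798
grasp_force: 0.0
```

Run:
```python
from h import *
a,d,K=cam("wrist"); p=pose()[0]; print(p,pose()[1].as_euler("xyz",degrees=True)); W=world(d,K)
c=layer(W,(646,95.5),60,16,4)
go(c[0],c[1],24.5,-15.8)
```

```text
[589.63732713 110.12937324 109.51617291] [ 1.79950920e+02 -2.38316303e-02 -1.59624193e+01]
16 9475 16.9 [646.2  95.4] [56.2 79.4] 74.2
travel [5.84, -0.14, 8.5] rot [0.0, -0.0, -0.2] rows>=2.1
```

>>> send_rows([
  {"delta_rot": [0, 0, 0], "travel": [3, 0, 2], "gripper": 0.2},
  {"delta_rot": [0, 0, 0], "travel": [5.8, -0.05, 4], "gripper": 0.2},
  {"delta_rot": [0, 0, 0], "travel": [5.8, -0.05, 6], "gripper": 0.2},
  {"delta_rot": [0, 0, 0], "travel": [5.8, -0.05, 7.5], "gripper": 0.2},
  {"delta_rot": [0, 0, 0], "travel": [5.8, -0.05, 8.2], "gripper": 0.2},
  {"delta_rot": [0, 0, 0], "travel": [5.8, -0.05, 8.3], "gripper": 0.2},
  {"delta_rot": [0, 0, 0], "travel": [5.8, -0.05, 8.3], "gripper": 0.2},
  {"delta_rot": [0, 0, 0], "travel": [5.8, -0.05, 8.3], "gripper": 0.2},
])

```text
time_s: 26.5
position: [645.6, 97.5, 28.0]
ee_rot: [-3.14, -0.002, -0.275]
force: [0.6, 0.1, 0.5]
grip_width: 0.801
grasp_force: 0.0
```

```bash
python3 -c "
from h import *
print(pose()[0]);go(646.2,95.4,24.7,-15.8)"
```

```text
[645.64482065  97.54746786  28.0360935 ]
travel [0.11, 0.19, 0.33] rot [-0.1, -0.1, 0.1] rows>=0.1
```

>>> send_rows([
  {"delta_rot": [0, 0, 0], "travel": [0.1, 0.17, 0.25], "gripper": 0.22},
  {"delta_rot": [0, 0, 0], "travel": [0.1, 0.17, 0.25], "gripper": 0.24},
  {"delta_rot": [0, 0, 0], "travel": [0.1, 0.17, 0.25], "gripper": 0.28},
  {"delta_rot": [0, 0, 0], "travel": [0.1, 0.17, 0.25], "gripper": 0.32},
  {"delta_rot": [0, 0, 0], "travel": [0.1, 0.17, 0.25], "gripper": 0.36},
  {"delta_rot": [0, 0, 0], "travel": [0.1, 0.17, 0.25], "gripper": 0.5},
  {"delta_rot": [0, 0, 0], "travel": [0.1, 0.17, 0.25], "gripper": 0.5},
  {"delta_rot": [0, 0, 0], "travel": [0.1, 0.17, 0.25], "gripper": 0.5},
  {"delta_rot": [0, 0, 0], "travel": [0.1, 0.17, 0.25], "gripper": 0.5},
])

```text
time_s: 27.4
position: [645.9, 96.0, 25.2]
ee_rot: [-3.14, -0.001, -0.275]
force: [-2.2, 1.7, 5.7]
grip_width: 0.628
grasp_force: 63.4
```

```bash
python3 -c "
from h import *
print(pose()[0])
c,s=np.cos(np.radians(18.6)),np.sin(np.radians(18.6)); go(475.5-73*c,204-73*s,115,18.6)"
```

```text
[645.93406779  96.0205091   25.16604611]
travel [-25.35, -1.66, -9.01] rot [-0.1, -0.1, -34.3] rows>=5.4
```

>>> send_rows([
  {"delta_rot": [0, 0, 0], "travel": [0, 0, -0.5], "gripper": 0.5},
  {"delta_rot": [0, 0, 0], "travel": [0, 0, -1.5], "gripper": 0.5},
  {"delta_rot": [0, 0, 0], "travel": [0, 0, -4], "gripper": 0.5},
  {"delta_rot": [0, 0, -2], "travel": [-1, 0, -7], "gripper": 0.5},
  {"delta_rot": [0, 0, -7], "travel": [-4, -0.2, -9], "gripper": 0.5},
  {"delta_rot": [0, 0, -34.3], "travel": [-25.3, -1.7, -9], "gripper": 0.5},
  {"delta_rot": [0, 0, -34.3], "travel": [-25.3, -1.7, -9], "gripper": 0.5},
  {"delta_rot": [0, 0, -34.3], "travel": [-25.3, -1.7, -9], "gripper": 0.5},
  {"delta_rot": [0, 0, -34.3], "travel": [-25.3, -1.7, -9], "gripper": 0.5},
  {"delta_rot": [0, 0, -34.3], "travel": [-25.3, -1.7, -9], "gripper": 0.5},
  {"delta_rot": [0, 0, -34.3], "travel": [-25.3, -1.7, -9], "gripper": 0.5},
  {"delta_rot": [0, 0, -34.3], "travel": [-25.3, -1.7, -9], "gripper": 0.5},
  {"delta_rot": [0, 0, -34.3], "travel": [-25.3, -1.7, -9], "gripper": 0.5},
  {"delta_rot": [0, 0, -34.3], "travel": [-25.3, -1.7, -9], "gripper": 0.5},
])

```text
time_s: 28.8
position: [408.0, 179.6, 114.1]
ee_rot: [-3.141, -0.001, 0.321]
force: [-0.1, -0.1, -3.2]
grip_width: 0.632
grasp_force: 64.2
```

Run:
```python
from h import *
a,t=place((475.5,204),27,25.2,58); cv2.imwrite("pics/w6.png",a); go(*t,53.5,18.6)
```

```text
[407.75187408 179.69665292 114.07987712] [-1.7998e+02 -1.0000e-02  1.8400e+01]
16.5 11565 17.0 [476.1 202.1] [85.8 61.4] 18.6
24.5 10708 24.5 [476.5 202.3] [109.6  94.3] 18.5
105.4798771163191 17102 105.8 [407.6 179.6] [80.9 54. ] 18.5
[-0.15028106 -0.06925729] [476.27558624 202.20124582]
travel [7.21, 0.03, 6.06] rot [-0.0, -0.0, -0.2] rows>=1.9
```

View pics/w6.png

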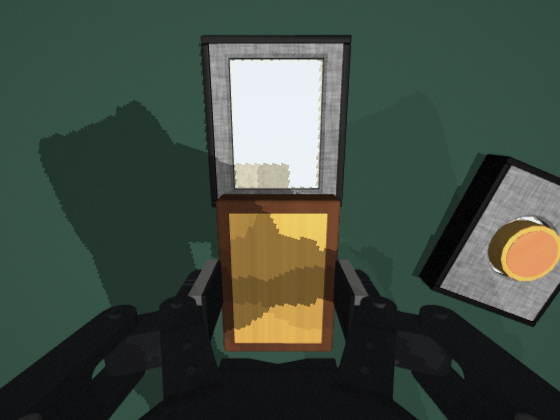

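The view shows the plaque held straight at (278,275) and the cutout at (277,125), parallel within 0.2°.

>>> send_rows([
  {"delta_rot": [0, 0, -0.2], "travel": [3, 0, 1.5], "gripper": 0.5},
  {"delta_rot": [0, 0, -0.2], "travel": [7.2, 0, 3.5], "gripper": 0.5},
  {"delta_rot": [0, 0, -0.2], "travel": [7.2, 0, 5], "gripper": 0.5},
  {"delta_rot": [0, 0, -0.2], "travel": [7.2, 0, 5.9], "gripper": 0.5},
  {"delta_rot": [0, 0, -0.2], "travel": [7.2, 0, 5.9], "gripper": 0.5},
  {"delta_rot": [0, 0, -0.2], "travel": [7.2, 0, 5.9], "gripper": 0.5},
  {"delta_rot": [0, 0, -0.2], "travel": [7.2, 0, 5.9], "gripper": 0.5},
  {"delta_rot": [0, 0, -0.2], "travel": [7.2, 0, 5.9], "gripper": 0.5},
  {"delta_rot": [0, 0, -0.2], "travel": [7.2, 0, 5.9], "gripper": 0.5},
])

```text
time_s: 29.75
position: [475.2, 203.2, 56.0]
ee_rot: [3.141, -0.002, 0.327]
force: [0.7, -0.8, -3.8]
grip_width: 0.63
grasp_force: 64.5
```

```bash
python3 -c "
from h import *
print(pose()[0]);go(476.4,202.2,41.2,18.6)"
```

```text
[475.16949017 203.18453847  55.95705035]
travel [0.08, 0.13, 1.48] rot [0.0, -0.1, 0.1] rows>=0.3
```

>>> send_rows([
  {"delta_rot": [0, 0, 0.1], "travel": [0.08, 0.1, 0.3], "gripper": 0.5},
  {"delta_rot": [0, 0, 0.1], "travel": [0.08, 0.1, 0.3], "gripper": 0.5},
  {"delta_rot": [0, 0, 0.1], "travel": [0.08, 0.1, 0.3], "gripper": 0.5},
  {"delta_rot": [0, 0, 0.1], "travel": [0.08, 0.1, 0.3], "gripper": 0.5},
  {"delta_rot": [0, 0, 0.1], "travel": [0.08, 0.1, 0.3], "gripper": 0.5},
])

```text
time_s: 30.25
position: [475.9, 202.5, 52.1]
ee_rot: [-3.142, 0.0, 0.325]
force: [-0.2, 0.7, -3.2]
grip_width: 0.636
grasp_force: 64.6
```

```bash
python3 -c "
from h import *
print(pose()[0]);go(476.4,202.2,41.2,18.6)"
```

```text
[475.91966591 202.46267092  52.09043343]
travel [0.04, 0.04, 1.09] rot [-0.0, 0.0, 0.0] rows>=0.2
```

>>> send_rows([
  {"delta_rot": [0, 0, 0], "travel": [0.05, 0.03, 0.2], "gripper": 0.5},
  {"delta_rot": [0, 0, 0], "travel": [0.05, 0.03, 0.4], "gripper": 0.5},
  {"delta_rot": [0, 0, 0], "travel": [0.05, 0.03, 0.6], "gripper": 0.5},
  {"delta_rot": [0, 0, 0], "travel": [0.05, 0.03, 0.8], "gripper": 0.5},
  {"delta_rot": [0, 0, 0], "travel": [0.05, 0.03, 0.95], "gripper": 0.5},
  {"delta_rot": [0, 0, 0], "travel": [0.05, 0.03, 1.05], "gripper": 0.5},
  {"delta_rot": [0, 0, 0], "travel": [0.05, 0.03, 1.1], "gripper": 0.5},
  {"delta_rot": [0, 0, 0], "travel": [0.05, 0.03, 1.13], "gripper": 0.5},
  {"delta_rot": [0, 0, 0], "travel": [0.05, 0.03, 1.13], "gripper": 0.5},
  {"delta_rot": [0, 0, 0], "travel": [0.05, 0.03, 1.13], "gripper": 0.5},
])

```text
time_s: 31.25
position: [476.4, 202.2, 41.1]
ee_rot: [3.141, 0.0, 0.325]
force: [-3.0, -1.3, 2.5]
grip_width: 0.629
grasp_force: 65.2
```

Run:
```python
from h import *
a,d,K=cam("wrist"); p,R=pose(); print(p, manip.read_state()["force"]); W=world(d,K)
T=R.inv().apply(W-p); layer(W[abs(T[:,1])<27],p[:2],50,32.6,4)
```

```text
[476.3891986  202.27066364  41.15379583] [-2.28902847 -1.77365627  3.00005177]
32.6 17162 32.9 [476.  202.1] [80.8 53.9] 18.6
```

Home, so release and back away.

>>> send_rows([
  {"delta_rot": [0, 0, 0], "travel": [0, 0, 0], "gripper": 0.34},
  {"delta_rot": [0, 0, 0], "travel": [0, 0, -0.03], "gripper": 0.29},
  {"delta_rot": [0, 0, 0], "travel": [0, 0, -0.05], "gripper": 0.24},
  {"delta_rot": [0, 0, 0], "travel": [0, 0, -0.05], "gripper": 0.2},
  {"delta_rot": [0, 0, 0], "travel": [0, 0, -0.5], "gripper": 0.18},
  {"delta_rot": [0, 0, 0], "travel": [0, 0, -1.5], "gripper": 0.18},
  {"delta_rot": [0, 0, 0], "travel": [0, 0, -4], "gripper": 0.18},
  {"delta_rot": [0, 0, 0], "travel": [0, 0, -8], "gripper": 0.18},
  {"delta_rot": [0, 0, 0], "travel": [0, 2, -13], "gripper": 0.18},
  {"delta_rot": [0, 0, 0], "travel": [0, 6, -18], "gripper": 0.18},
  {"delta_rot": [0, 0, 0], "travel": [0, 10, -22], "gripper": 0.18},
  {"delta_rot": [0, 0, 0], "travel": [0, 15, -22], "gripper": 0.18},
  {"delta_rot": [0, 0, 0], "travel": [0, 15, -22], "gripper": 0.18},
  {"delta_rot": [0, 0, 0], "travel": [0, 15, -22], "gripper": 0.18},
  {"delta_rot": [0, 0, 0], "travel": [0, 15, -22], "gripper": 0.18},
  {"delta_rot": [0, 0, 0], "travel": [0, 15, -22], "gripper": 0.18},
  {"delta_rot": [0, 0, 0], "travel": [0, 15, -22], "gripper": 0.18},
])

```text
time_s: 33.0
position: [523.6, 62.2, 260.6]
ee_rot: [-3.141, 0.001, 0.329]
force: [-0.1, -1.4, 0.2]
grip_width: 0.815
grasp_force: 0.0
```

Run:
```python
from h import *
a,d,K=cam("wrist"); print(pose()[0]); W=world(d,K); cv2.imwrite("pics/w7.png",a)
for xy,r in(((476,202),55),((666.3,-136),42),((451.4,.5),26),((463.2,-203.6),18)): 
    try: layer(W,xy,r,32.5,4)
    except Exception as e: print("no",xy)
```

```text
[523.72548695  61.94050331 260.58635167]
32.5 3275 32.7 [476.9 200.8] [79.7 56.9] 18.7
32.5 2384 32.9 [ 666.2 -137. ] [52.3 53.1] 2.4
32.5 899 32.8 [ 4.512e+02 -4.000e-01] [43.5 41.4] 21.1
32.5 357 32.7 [ 463.  -203.3] [27.4 26.1] 26.6
```

View pics/w7.png

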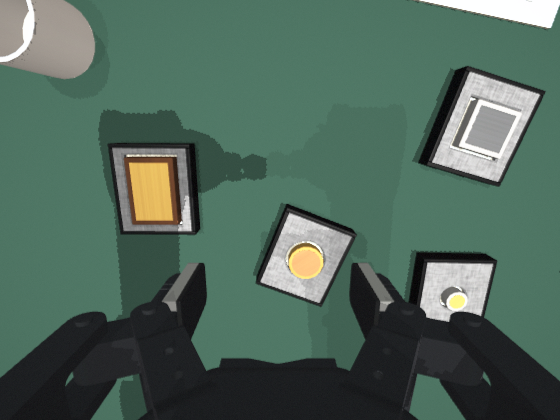

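The four pieces sit flat in their cases: plaque at (152,190), large at (305,261), square at (487,128), small at (456,300). All four tops measure about 32 mm, as they should. The mug is undisturbed.

```bash
python3 -c "
from station import manip
print(manip.job_done())"
```

```text
the job is handed in; nothing more can be done
None
```

I took the stack apart from the top down and put all four pieces in their matching cases, flat on the cutout floors and face up; the job is handed in after about 33 s on the robot's clock, and the arm went near neither the mug nor the lids.

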